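# Trace the wheel seam with the pick

### The job

Take the orange-handled pick out of its wooden block, put its tip down into the dark seam around the white wheel beside the green dot, and run it lightly and slowly (about 2 to 4 cm a second) along the open side of the seam, round to the red dot, without letting the tip leave the seam on the way. Beside the red dot lower it into the drain hole until it stands on the bottom, then let go and leave it standing there; do not disturb the other things on the counter.

Things in the scene. Friction and masses are not known exactly. Their poses are not given: they have to be found in the camera images.
- pick: Loose straight round pick, 160 mm, about 70 g. Origin: centre of the tip; z runs from tip up the handle. White shaft 8 mm thick to 70 mm (last 5 mm taper to a 5 mm flat tip), orange handle 26 mm thick from 70 to 160 mm. It starts upright in the wooden block, handle resting on the block's top: tip 8 mm above the counter, handle from 78 to 168 mm.
- pick_tip (a point): Centre of the pick's tip (the pick's origin).
- pick_block: Fixed plywood block 70 x 70 mm, 78 mm high, origin at the centre of its underside on the counter, z up. A vertical 12 mm through hole in its centre holds the shaft of the pick; lift the pick at least 75 mm straight up to clear it.
- turntable: Fixed locked turntable, dark disc 190 mm wide, 16 mm high; origin under its centre, z up. On it a 100 mm white wheel inside a grey metal collar (inner 128, outer 156 mm), tops flush at 74 mm. A blue clamp bar (x -65 to -25 mm, y +-88 mm, top 88, bolts 94 mm high) covers the -x side. Points are given by angle about its centre from its +x towards its +y, anticlockwise from above.
- wheel_axis (a point): Centre of the wheel's top face, 74 mm above the counter. Around it, between wheel and collar, runs the seam: a dark round groove 14 mm wide, centre line of 57 mm radius, 14 mm deep (floor 60 mm above the counter). The path is the open arc from -100 deg (green dot) through 0 deg (+x side) to +104 deg (red dot), anticlockwise from above.
- seam_start (a point): Start of the path: seam centre line at -100 deg, beside the green dot on the collar (-y side), at the level of the wheel's top; the seam's floor is 14 mm below it.
- seam_q1 (a point): Point of the seam's centre line at -50 deg, at the level of the wheel's top.
- seam_mid (a point): Point of the seam's centre line at 0 deg, at the level of the wheel's top.
- seam_q3 (a point): Point of the seam's centre line at +50 deg, at the level of the wheel's top.
- drain_hole (a point): End of the path: centre of the drain hole at +104 deg, beside the red dot on the collar (+y side), at the level of the wheel's top. The hole is a gap in the seam's floor 14 mm long along the seam (97 to 111 deg), 14 mm wide; its bottom is 52 mm below this point (22 mm above the counter). With the tip on it, the handle's underside is 18 mm above the wheel's top.
- bowl: Loose stainless bowl of bearings, 140 mm in diameter, 55 mm high, origin under its centre. Bystander.
- speed_rings: Loose pile of black nylon rings, 62 mm in diameter, 32 mm high, origin under its centre. Bystander.
- socket: Loose chrome socket standing upright, 46 mm in diameter, 80 mm high, origin under its centre. Bystander.
- spare_wheel: Loose green wheel lying flat, 74 mm in diameter, 54 mm high, origin under its centre. Bystander.
- lube_bottle: Loose yellow bottle, 56 mm in diameter, 150 mm high, origin under its centre. Bystander.
- skate_truck: Loose aluminium skate axle, about 220 mm long and 65 mm high, origin under its centre. Bystander.
- wrench: Loose steel wrench lying flat, 180 mm long. Bystander.

How it is judged:
By the outcome, as a careful person would: the job done as asked, in the order asked, and still so for the second after the job is handed in, with the robot touching nothing.
It also fails if it takes over 72 s, if anything falls off the work surface, if the arm or the gripper's body presses on something with over 40 N, if the wrist force passes 120 N, or if a joint passes its speed limit or range.

### The arm

A 6-joint arm with a two-finger parallel gripper is mounted at the origin on the work surface. World frame = base frame: x ahead of the robot, y to its left, z up, the work surface at z = 0. Lengths are in m, angles in rad, forces in N, time in s.
With the tool pointing down it reaches from about 0.25 to 0.725 m from the base axis. Payload 4 kg.
Tool frame: the origin (TCP) lies at the very end of the fingers, on their centre line; the grasp point (between the pads) lies 19 mm behind it; z points along the fingers, y is the line along which they close (so a half turn about z gives the same grasp; the last joint's range is limited). The gripper opens to 85 mm and grips with 20 to 120 N. Pads are 22 mm wide; open, the fingers measure 114 mm over their backs; the gripper's body (76 mm by 85 mm) begins 54 mm behind the grasp point. The pads swing forward as they close: fully open they stand 13 mm farther back than shut.
Start: joints at [-1.252, 0.241, 0.005, 1.335, 0, 1.571], TCP at [0.157, -0.475, 0.231] pointing down, gripper open.
Joint ranges: [-2.72, 2.72], [-1.05, 1.87], [-1.09, 1.28], [-1.99, 2.15], [-1.42, 1.44], [-3.14, 3.14]. Speed limits (rad/s): [2.79, 2.79, 3.14, 3.14, 3.14, 3.14].

### API

Orientations are given as a unit quaternion [x, y, z, w].
In Python, from workcell import monitor, viewer, job gives the robot as it stands.
- The arm moves only by the tool arm_command, never from a script. Its argument "increments" is a list of rows, each an object of numbers: "dx", "dy", "dz": the shift along the tool's x, y, z in cm; "wx", "wy", "wz": the turn, a rotation vector about the tool's x, y, z in rad; "grip": the finger opening in cm, from 0 to 8.54. In form: [{"dx": .., "dy": .., "dz": .., "wx": .., "wy": .., "wz": .., "grip": ..}, ...]. A call has 1 to 10 rows; each row is the pose to reach, as a shift and turn from the pose commanded when the call began, along the tool's axes at that moment; what a row does not reach only later rows make up. A row lasts 1/10 s, in which the tool goes at most 50 mm and 8.59 degrees, less where a joint would pass 70% of its speed; a pose out of reach is approached as far as the arm can. A call with a gripper value outside its range is refused whole. The fingers move at their own pace and stop on an object; the grip force is fixed at half the most. Time passes only in rows, so rows that repeat a pose let the fingers close. It gives the time, the measured TCP pose, the force, the opening and the grip force at its end, in the units of the state.
- monitor.get_obs(): the state, without advancing time (a new reading comes with each control period).
- viewer.camera(name): name is "scene" or "side" or "wrist"; returns (picture, depth): 480x640x3 uint8, red, green, blue; 480x640 float32, m along the optical axis (not along the pixel's ray), 0 where there is no reading.
- viewer.get_calibration(name): a dict with "fovy" (degrees; the focal length in pixels is half the picture's height over the tangent of half this angle, whatever the lens; pixels are square), "cx", "cy" (the principal point, pixels), "view" (4x4, takes a point from world to camera coordinates). Camera axes: x right, y up, looking along -z (the intrinsics and any distortion apply to the point x, -y, -z); pixel columns grow to the right and rows downward; lengths in m; the calibration is good to about 2 mm. The wrist camera is an equidistant fisheye: a pixel r from the principal point sees the ray r / f radians off the axis. A picture is of the moment at which its call begins: read the wrist's pose just before it. get_calibration takes no time and is no camera call; for the wrist camera it gives the pose at the moment of the call.
- job.job_done(): hands the job in; it is judged then, once.
The state is a dict: "clock": time; "joint_pos": joint angles; "joint_vel": joint speeds; "tau": joint torques, N m; "eef_pos": TCP position; "tool_rot": TCP orientation; "ft_force": force on the tool from outside, world axes, zero at the start; "ft_torque": the same for the moment, N m; "grip_width": finger opening in m; "grasp_force": force on a finger pad.
Only numpy, scipy, OpenCV 4.12 (cv2) and the standard library are available. Lean on these libraries where they do the work, as an engineer would, in place of code of your own. Each camera call takes 0.05 s, during which the arm holds its last target. There are 200 camera calls.

## Working session

There is one attempt and no reset: what is moved stays moved. The work goes in short steps, Python scripts to look and compute and a tool call to move; the robot and the scene stay as the last step left them, time stands still between calls to the robot, and variables do not carry over. Pictures are saved under pics/ and viewed, at most 10 in all, crops included, and the job is handed in when it is done.

Besides the shell and the picture viewer there is one more tool, called as name([rows], argument=value, ...), one row to a line, values as JSON. arm_command: Moves the arm, as the interface text tells. Its arguments: {"type":"object","properties":{"increments":{"type":"array","items":{"type":"object","properties":{"dx":{"type":"number"},"dy":{"type":"number"},"dz":{"type":"number"},"wx":{"type":"number"},"wy":{"type":"number"},"wz":{"type":"number"},"grip":{"type":"number"}}}}},"required":["increments"]}

```bash
mkdir -p pics; cat > h.py <<'E'
import numpy as np, cv2
from workcell import monitor, viewer, job
def ray(c,px):
    f=240/np.tan(np.radians(c['fovy'])/2); px=np.atleast_2d(px).astype(float)
    d=np.c_[(px[:,0]-c['cx'])/f,-(px[:,1]-c['cy'])/f,-np.ones(len(px))]
    T=np.linalg.inv(c['view']); return T[:3,3], d@T[:3,:3].T
def plane(c,px,z):
    o,d=ray(c,px); return o+d*((z-o[2])/d[:,2])[:,None]
def cloud(c,dep):
    v,u=np.mgrid[0:480,0:640]; o,d=ray(c,np.c_[u.ravel(),v.ravel()])
    return (o+d*dep.ravel()[:,None]).reshape(480,640,3)
E
python3 - <<'E'
from h import *
for n in("scene","side"):
    p,d=viewer.camera(n); c=viewer.get_calibration(n); np.savez(n+".npz",p=p,d=d,**{k:c[k] for k in("fovy","cx","cy","view")})
    cv2.imwrite(f"pics/{n}.png",p[:,:,::-1]); print(n,c.keys(),c['fovy'],c['cx'],c['cy'],np.linalg.inv(c['view'])[:3,3])
o=monitor.get_obs(); print(o)
E
```

```text
scene dict_keys(['fovy', 'cx', 'cy', 'view']) 44.870023467327414 317.0246337273692 239.70083318814397 [ 1.2101519  -0.71667796  1.14766966]
side dict_keys(['fovy', 'cx', 'cy', 'view']) 54.91557346913552 317.63168471998284 240.1467622360909 [0.28099189 0.6537918  0.55970271]
{'clock': 0.1, 'joint_pos': array([-1.25201716e+00,  2.41389472e-01,  3.86005987e-03,  1.33521905e+00,
        1.39948831e-05,  1.57079438e+00]), 'joint_vel': array([ 0.00054333, -0.0020249 ,  0.00302251, -0.00094226,  0.00196805,
        0.00036242]), 'tau': array([ 4.15376944e-04, -3.73137689e+01,  2.53009772e+01,  1.08081358e-02,
        3.01683338e-05, -4.38406815e-06]), 'eef_pos': array([ 0.15652804, -0.47426349,  0.23047653]), 'tool_rot': array([ 9.87323726e-01,  1.58716436e-01, -1.48007245e-04, -9.64804903e-04]), 'ft_force': array([0.29482425, 0.78604886, 0.83211788]), 'ft_torque': array([ 0.04866519,  0.03236602, -0.01113626]), 'grasp_force': 0.0, 'grip_width': 0.08549334010703054}
```

View pics/scene.png

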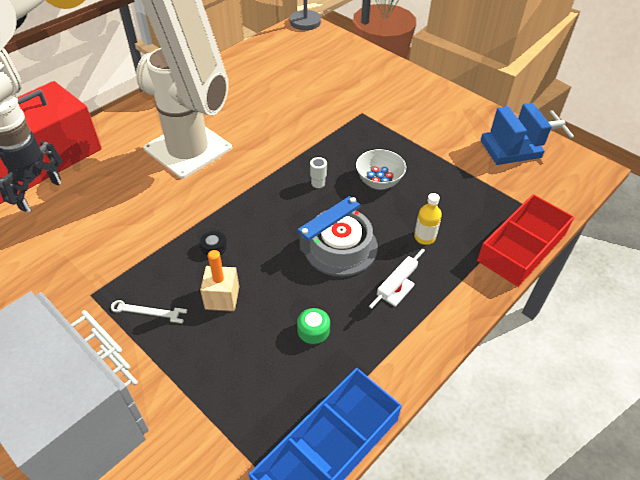

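View pics/side.png

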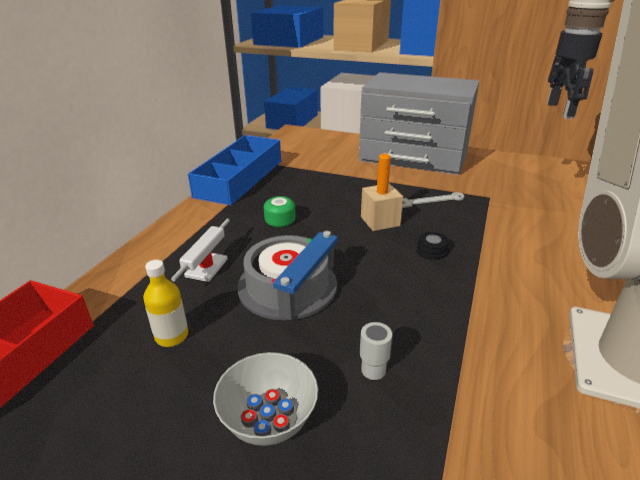

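The scene view shows the pick's handle at (215,265), the block at (220,290), the turntable wheel at (341,233) and the bar from (303,233) to (357,203). In the side view the pick is at (384,172) and the wheel at (287,262). Next I measure them in both views.

```bash
python3 - <<'E'
from h import *
from scipy.optimize import least_squares
def big(m,roi):
    k=np.zeros_like(m,np.uint8); x0,y0,x1,y1=roi; k[y0:y1,x0:x1]=m[y0:y1,x0:x1]
    n,l,s,_=cv2.connectedComponentsWithStats(k); return l==1+np.argmax(s[1:,4])
R={"scene":((195,240,235,290),(295,190,365,245),(290,190,385,280)),"side":((365,145,400,200),(270,228,345,295),(230,225,345,315))}
for n in R:
    z=np.load(n+".npz"); c={k:z[k] for k in("fovy","cx","cy","view")}; P=cloud(c,z['d']); hsv=cv2.cvtColor(z['p'],cv2.COLOR_RGB2HSV); H,S,V=cv2.split(hsv)
    m=big((H>5)&(H<16)&(S>215)&(V>100),R[n][0]); Q=P[m]
    f=lambda p:np.hypot(Q[:,0]-p[0],Q[:,1]-p[1])-.013
    side=(Q[:,2]<.160)&(Q[:,2]>.082); Q=Q[side]
    r=least_squares(f,Q[:,:2].mean(0)+[-.005,.005],loss='soft_l1',f_scale=.002)
    print(n,"handle cyl",r.x,"rms",np.sqrt((r.fun**2).mean()),len(Q),"z",P[m][:,2].min(),P[m][:,2].max())
    v,u=np.nonzero(m); 
    for h in(.09,.12,.15):   # silhouette centre by rays at height h
        W=plane(c,np.c_[u,v],h); print("  ",h,W[np.abs(P[m][:,2]-h)<.006].mean(0))
    # bar
    m=big((H>100)&(H<125)&(S>120)&(V>60),R[n][1]); v,u=np.nonzero(m); Q=P[m]; t=Q[:,2]>.084
    print("  barz",np.percentile(Q[:,2],[5,50,95]))
    rc=cv2.minAreaRect((1000*plane(c,np.c_[u,v][t],.088)[:,:2]).astype(np.float32)); print("  bar",rc, "corners",cv2.boxPoints(rc).round().tolist())
    x0,y0,x1,y1=R[n][2]; sub=np.zeros_like(m); sub[y0:y1,x0:x1]=1
    g=sub&(np.abs(P[:,:,2]-.074)<.003)
    Q=P[g]; W=Q[:,:2]
    # collar outer edge: hull circle
    hull=cv2.convexHull((W*1000).astype(np.float32))[:,0]
    cc=W.mean(0)
    for it in range(5):
        rr=np.hypot(*(W-cc).T); k=(rr>.060)&(rr<.082)
        a=np.arctan2(*(W-cc)[k].T[::-1]); b=(a*36/np.pi).astype(int)
        E=np.array([W[k][b==j][np.argmax(rr[k][b==j])] for j in np.unique(b) if (b==j).sum()>3])
        r=least_squares(lambda p:np.hypot(*(E-p[:2]).T)-p[2],[*cc,.078],loss='soft_l1',f_scale=.001); cc=r.x[:2]
    print("  collar outer",r.x,len(E))
    # wheel: white top
    wm=big(sub&(S<60)&(V>150)&(np.abs(P[:,:,2]-.074)<.004)|sub&((H<8)|(H>172))&(S>150)&(np.abs(P[:,:,2]-.074)<.004),R[n][2]); v,u=np.nonzero(wm); 
    W=plane(c,np.c_[u,v],.074)[:,:2]; hl=cv2.convexHull(W.astype(np.float32))[:,0]
    r=least_squares(lambda p:np.hypot(*(hl-p).T)-.05,cc,loss='soft_l1',f_scale=.001); print("  wheel",r.x, np.abs(r.fun).mean())
    for nm,mm in(("green",(H>40)&(H<85)&(S>90)),("red",((H<8)|(H>172))&(S>120))):
        mm=sub&mm&(np.abs(P[:,:,2]-.074)<.005)
        k,l,s,ce=cv2.connectedComponentsWithStats(mm.astype(np.uint8))
        for i in range(1,k):
            if s[i,4]>3: w=plane(c,ce[i],.074)[0,:2]; print("  ",nm,s[i,4],ce[i].round(),w, "ang",np.degrees(np.arctan2(*(w-cc)[::-1])),np.hypot(*(w-cc)))
    B=sub=(P[:,:,2]>.01)&(P[:,:,2]<.5)
    # objects near
E
```

```text
scene handle cyl [ 0.49532522 -0.28215895] rms 0.0009580878058882765 47 z 0.07709133261113865 0.1467542429911579
   0.09 [ 0.50491257 -0.28855012  0.09      ]
   0.12 [ 0.496963   -0.29510887  0.12      ]
   0.15 [ 0.50304995 -0.29665458  0.15      ]
  barz [0.07891371 0.08791534 0.09226162]
  bar ((552.0993041992188, 28.956344604492188), (180.9061279296875, 44.09184646606445), 85.1318359375) corners [[522.0, -59.0], [566.0, -63.0], [582.0, 117.0], [538.0, 121.0]]
  collar outer [0.5954493  0.02776221 0.07718026] 45
  wheel [0.59680721 0.02678861] 0.001564923953034365
   green 18 [317. 240.] [ 0.57545433 -0.03992851] ang -106.45646147731853 0.0705821038313074
   red 16 [356. 212.] [0.58224211 0.09948872] ang 100.43315764120065 0.07293230610837136
   red 166 [341. 230.] [0.59457988 0.02761526] ang -170.4060764259489 0.0008817578943615337
side handle cyl [ 0.47588468 -0.26672651] rms 0.0018802634956945176 144 z 0.0804492396121591 0.5597027054947993
   0.09 [ 0.48505926 -0.27400851  0.09      ]
   0.12 [ 0.48506055 -0.27515238  0.12      ]
   0.15 [ 0.48541717 -0.2732365   0.15      ]
  barz [0.07778062 0.08673091 0.08832108]
  bar ((547.4837646484375, 36.665679931640625), (178.34178161621094, 40.8478889465332), 85.34379577636719) corners [[520.0, -51.0], [561.0, -54.0], [575.0, 124.0], [534.0, 127.0]]
  collar outer [0.59387447 0.02962332 0.07721039] 55
  wheel [0.5934303  0.03056305] 0.0027314097862124855
   green 12 [308. 240.] [ 0.57719964 -0.04014331] ang -103.44201654211936 0.0717316796215833
   red 219 [284. 257.] [0.59805063 0.02844148] ang -15.801385194049152 0.004340165888959586
   red 8 [272. 280.] [0.58702012 0.09924622] ang 95.62262980161688 0.06995948898632315
```

```bash
python3 - <<'E'
from h import *
R={"scene":(195,240,235,290),"side":(365,145,400,200)}; L=[];C=[]
for n in R:
    z=np.load(n+".npz"); c={k:z[k] for k in("fovy","cx","cy","view")}; hsv=cv2.cvtColor(z['p'],cv2.COLOR_RGB2HSV); H,S,V=cv2.split(hsv)
    m=((H>5)&(H<16)&(S>200)&(V>90)); k=np.zeros_like(m,np.uint8); x0,y0,x1,y1=R[n]; k[y0:y1,x0:x1]=m[y0:y1,x0:x1]
    q,l,s,ce=cv2.connectedComponentsWithStats(k); i=1+np.argmax(s[1:,4]); print(n,s[i],ce[i]); L.append(ray(c,ce[i])); C.append(c)
A=[];b=[]
for o,d in L:
    d=d[0]/np.linalg.norm(d); M=np.eye(3)-np.outer(d,d); A.append(M); b.append(M@o)
X=np.linalg.lstsq(np.vstack(A),np.hstack(b),rcond=None)[0]; print("handle centre",X,[np.linalg.norm(a@X-bb) for a,bb in zip(A,b)])
w=viewer.get_calibration("wrist"); T=np.linalg.inv(w['view']); print(w['fovy'],w['cx'],w['cy'],T)
z=np.load("scene.npz"); P=cloud(C[0],z['d']); print("bottle",P[205:240,418:438].reshape(-1,3).mean(0),"socket",P[160:182,312:325].reshape(-1,3).mean(0))
E
```

```text
scene [208 253  15  30 260] [215.9        268.55769231]
side [381 156   9  38 161] [386.0310559  175.63975155]
handle centre [ 0.49103875 -0.28521727  0.11564196] [np.float64(0.003665935947018303), np.float64(0.00366593594701791)]
65.70646984690485 322.38511241252354 241.26030880949642 [[ 0.31423991  0.90930598  0.27279281  0.2257645 ]
 [-0.94934285  0.30134949  0.08908782 -0.45093175]
 [-0.00119789 -0.28696885  0.95793917  0.37223343]
 [ 0.          0.          0.          1.        ]]
bottle [0.73296171 0.19800058 0.07454502] socket [0.397604   0.1508285  0.06595206]
```

arm_command([
  {"dx": 18.8, "dy": -3.7, "dz": -2, "wz": -0.6},
  {"dx": 37.7, "dy": -7.4, "dz": -2, "wz": -1.252},
  {"dx": 37.7, "dy": -7.4, "dz": -2, "wz": -1.252},
  {"dx": 37.7, "dy": -7.4, "dz": -2, "wz": -1.252},
  {"dx": 37.7, "dy": -7.4, "dz": -2, "wz": -1.252},
  {"dx": 37.7, "dy": -7.4, "dz": -2, "wz": -1.252},
  {"dx": 37.7, "dy": -7.4, "dz": -2, "wz": -1.252},
  {"dx": 37.7, "dy": -7.4, "dz": -2, "wz": -1.252},
  {"dx": 37.7, "dy": -7.4, "dz": -2, "wz": -1.252},
  {"dx": 37.7, "dy": -7.4, "dz": -2, "wz": -1.252},
])

```text
validation failed for argument at $.in...
```

```bash
cat >> h.py <<'E'
def wray(c,px):
    f=240/np.tan(np.radians(c['fovy'])/2); px=np.atleast_2d(px).astype(float)
    a=np.c_[px[:,0]-c['cx'],px[:,1]-c['cy']]; r=np.hypot(*a.T); t=r/f; s=np.sin(t)/np.maximum(r,1e-9)
    T=np.linalg.inv(c['view']); return T[:3,3],np.c_[a[:,0]*s,-a[:,1]*s,-np.cos(t)]@T[:3,:3].T
def wplane(c,px,z):
    o,d=wray(c,px); return (o+d*((z-o[2])/d[:,2])[:,None])[:,:2]
def wproj(c,X):
    f=240/np.tan(np.radians(c['fovy'])/2); q=np.c_[np.atleast_2d(X),np.ones(len(np.atleast_2d(X)))]@c['view'].T
    h=np.hypot(q[:,0],q[:,1]); t=np.arctan2(h,-q[:,2])*f/np.maximum(h,1e-9); return np.c_[c['cx']+q[:,0]*t,c['cy']-q[:,1]*t]
def wshot(name):
    c=viewer.get_calibration("wrist"); p,d=viewer.camera("wrist"); cv2.imwrite(f"pics/{name}.png",p[:,:,::-1]); np.savez(name+".npz",p=p,d=d,**{k:c[k] for k in("fovy","cx","cy","view")}); return c,p,d
E
python3 - <<'E'
from h import *
c,p,d=wshot("w1"); o=monitor.get_obs(); print(o['clock'],o['eef_pos'],o['tool_rot'])
H,S,V=cv2.split(cv2.cvtColor(p,cv2.COLOR_RGB2HSV)); m=((H>3)&(H<16)&(S>200)&(V>80)).astype(np.uint8)
q,l,s,ce=cv2.connectedComponentsWithStats(m)
for i in range(1,q):
    if s[i,4]>60: print(s[i],ce[i],wplane(c,ce[i],.168))
E
```

```text
0.15 [ 0.15654221 -0.47435958  0.23060318] [ 9.87324243e-01  1.58714113e-01 -1.46949042e-04 -8.04521176e-04]
```

View pics/w1.png

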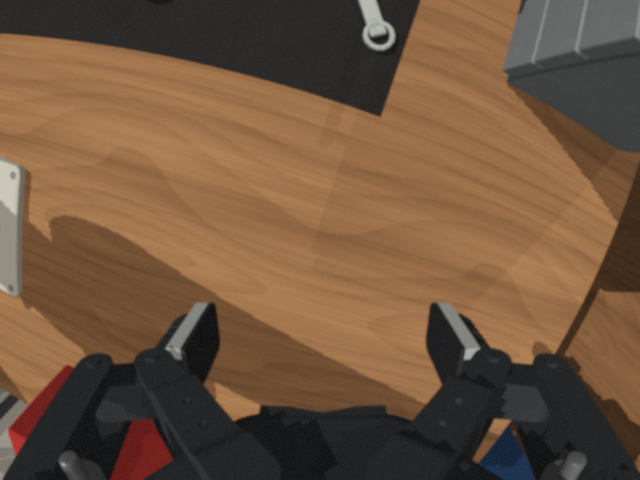

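The move was refused, probably because every row needs all its fields. The wrist view therefore still shows the start: bare wood, with the fingers at (190,340) and (455,340). I'll send it again with full rows.

arm_command([
  {"dx": 18.8, "dy": -3.7, "dz": -2, "wx": 0, "wy": 0, "wz": -0.6, "grip": 8.5},
  {"dx": 37.7, "dy": -7.4, "dz": -2, "wx": 0, "wy": 0, "wz": -1.252, "grip": 8.5},
  {"dx": 37.7, "dy": -7.4, "dz": -2, "wx": 0, "wy": 0, "wz": -1.252, "grip": 8.5},
  {"dx": 37.7, "dy": -7.4, "dz": -2, "wx": 0, "wy": 0, "wz": -1.252, "grip": 8.5},
  {"dx": 37.7, "dy": -7.4, "dz": -2, "wx": 0, "wy": 0, "wz": -1.252, "grip": 8.5},
  {"dx": 37.7, "dy": -7.4, "dz": -2, "wx": 0, "wy": 0, "wz": -1.252, "grip": 8.5},
  {"dx": 37.7, "dy": -7.4, "dz": -2, "wx": 0, "wy": 0, "wz": -1.252, "grip": 8.5},
  {"dx": 37.7, "dy": -7.4, "dz": -2, "wx": 0, "wy": 0, "wz": -1.252, "grip": 8.5},
  {"dx": 37.7, "dy": -7.4, "dz": -2, "wx": 0, "wy": 0, "wz": -1.252, "grip": 8.5},
  {"dx": 37.7, "dy": -7.4, "dz": -2, "wx": 0, "wy": 0, "wz": -1.252, "grip": 8.5},
])

```text
clock: 1.15
eef_pos: [0.4923, -0.2853, 0.2504]
tool_rot: [0.706, 0.708, -0.0, -0.001]
ft_force: [-0.8, -0.7, -1.0]
grip_width: 0.0851
grasp_force: 0.0
```

```bash
python3 - <<'E'
from h import *
c,p,d=wshot("w2"); o=monitor.get_obs(); print(o['clock'],o['eef_pos'],o['tool_rot'])
H,S,V=cv2.split(cv2.cvtColor(p,cv2.COLOR_RGB2HSV)); m=((H>3)&(H<16)&(S>200)&(V>80)).astype(np.uint8)
q,l,s,ce=cv2.connectedComponentsWithStats(m)
for i in range(1,q):
    if s[i,4]>60: print(s[i],ce[i],wplane(c,ce[i],.168))
E
```

```text
1.2 [ 0.49154341 -0.28584617  0.2506232 ] [ 7.07166790e-01  7.07046372e-01 -2.78418974e-04 -6.93707984e-04]
```

View pics/w2.png

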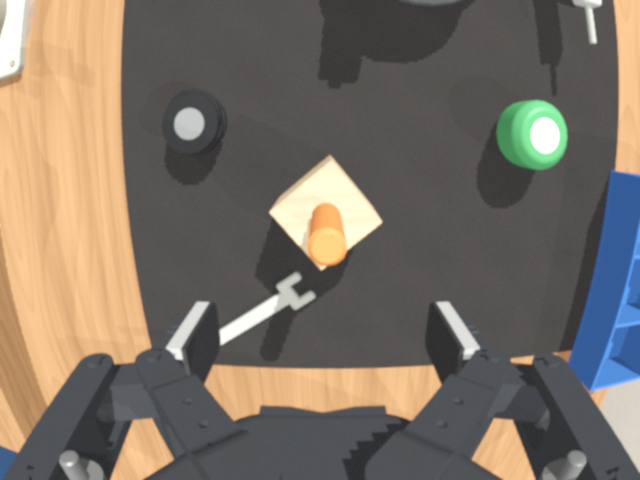

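The wrist view shows the handle top as a disc at (326,248), with the block's top corners at (330,155), (270,212), (321,270) and (382,222).

```bash
python3 - <<'E'
from h import *
z=np.load("w2.npz"); c={k:z[k] for k in("fovy","cx","cy","view")}
H,S,V=cv2.split(cv2.cvtColor(z['p'],cv2.COLOR_RGB2HSV)); m=((H>3)&(H<18)&(S>150)).astype(np.uint8); m[:190]=0;m[280:]=0;m[:,:290]=0;m[:,360:]=0
q,l,s,ce=cv2.connectedComponentsWithStats(m); i=1+np.argmax(s[1:,4]); v,u=np.nonzero(l==i); print(s[i], [ (r,u[v==r].min(),u[v==r].max()) for r in range(200,270,6) if (v==r).any()])
print("top", wplane(c,[[326,248],[308,248],[345,248],[326,266]],.168))
k=np.array([[330,155],[270,212],[321,270],[382,222]]); W=wplane(c,k,.078); print("block",W,W.mean(0),np.linalg.norm(W-np.roll(W,1,0),axis=1))
for h in (.08,.168): print(wproj(c,[[.491,-.285,h]]))
E
```

```text
[311 205  14  31 248] [(206, np.int64(320), np.int64(324)), (212, np.int64(314), np.int64(323)), (218, np.int64(313), np.int64(323)), (224, np.int64(312), np.int64(322)), (230, np.int64(311), np.int64(315))]
top [[ 0.49427279 -0.28320569]
 [ 0.48286536 -0.28324382]
 [ 0.50632676 -0.28317302]
 [ 0.49434831 -0.29537869]]
block [[ 0.49820448 -0.23016255]
 [ 0.44639986 -0.2793672 ]
 [ 0.4908802  -0.33298167]
 [ 0.54430475 -0.28798664]] [ 0.49494732 -0.28262452] [0.07395175 0.071448   0.06966356 0.06984794]
[[321.244413   218.83261193]]
[[320.82851966 250.67559568]]
```

arm_command([
  {"dx": 0.3, "dy": 0.3, "dz": 3, "wx": 0, "wy": 0, "wz": 0, "grip": 8.5},
  {"dx": 0.3, "dy": 0.3, "dz": 6.5, "wx": 0, "wy": 0, "wz": 0, "grip": 8.5},
  {"dx": 0.3, "dy": 0.3, "dz": 10, "wx": 0, "wy": 0, "wz": 0, "grip": 8.5},
  {"dx": 0.3, "dy": 0.3, "dz": 12.5, "wx": 0, "wy": 0, "wz": 0, "grip": 8.5},
  {"dx": 0.3, "dy": 0.3, "dz": 13.2, "wx": 0, "wy": 0, "wz": 0, "grip": 5},
  {"dx": 0.3, "dy": 0.3, "dz": 13.2, "wx": 0, "wy": 0, "wz": 0, "grip": 4},
  {"dx": 0.3, "dy": 0.3, "dz": 13.2, "wx": 0, "wy": 0, "wz": 0, "grip": 3},
  {"dx": 0.3, "dy": 0.3, "dz": 13.2, "wx": 0, "wy": 0, "wz": 0, "grip": 2},
  {"dx": 0.3, "dy": 0.3, "dz": 13.2, "wx": 0, "wy": 0, "wz": 0, "grip": 1},
  {"dx": 0.3, "dy": 0.3, "dz": 13.2, "wx": 0, "wy": 0, "wz": 0, "grip": 0},
])

```text
clock: 2.2
eef_pos: [0.4957, -0.2842, 0.1214]
tool_rot: [0.707, 0.707, 0.0, 0.002]
ft_force: [-1.5, -0.4, 5.9]
grip_width: 0.0248
grasp_force: 59.2
```

arm_command([
  {"dx": 0, "dy": 0, "dz": 0, "wx": 0, "wy": 0, "wz": 0, "grip": 0},
  {"dx": 0, "dy": 0, "dz": 0, "wx": 0, "wy": 0, "wz": 0, "grip": 0},
  {"dx": 0, "dy": 0, "dz": 0, "wx": 0, "wy": 0, "wz": 0, "grip": 0},
  {"dx": 0, "dy": 0, "dz": 0, "wx": 0, "wy": 0, "wz": 0, "grip": 0},
])

```text
clock: 2.6
eef_pos: [0.4957, -0.2842, 0.1214]
tool_rot: [0.707, 0.707, 0.0, 0.002]
ft_force: [-0.5, -0.1, 6.3]
grip_width: 0.0247
grasp_force: 59.2
```

arm_command([
  {"dx": 0, "dy": 0, "dz": -1, "wx": 0, "wy": 0, "wz": 0, "grip": 0},
  {"dx": 0, "dy": 0, "dz": -2.5, "wx": 0, "wy": 0, "wz": 0, "grip": 0},
  {"dx": 0, "dy": 0, "dz": -4, "wx": 0, "wy": 0, "wz": 0, "grip": 0},
  {"dx": 0, "dy": 0, "dz": -6, "wx": 0, "wy": 0, "wz": 0, "grip": 0},
  {"dx": 0, "dy": 0, "dz": -8, "wx": 0, "wy": 0, "wz": 0, "grip": 0},
  {"dx": 0, "dy": 0, "dz": -10, "wx": 0, "wy": 0, "wz": 0, "grip": 0},
  {"dx": 0, "dy": 0, "dz": -11, "wx": 0, "wy": 0, "wz": 0, "grip": 0},
  {"dx": 0, "dy": 0, "dz": -12, "wx": 0, "wy": 0, "wz": 0, "grip": 0},
  {"dx": 0, "dy": 0, "dz": -12, "wx": 0, "wy": 0, "wz": 0, "grip": 0},
  {"dx": 0, "dy": 0, "dz": -12, "wx": 0, "wy": 0, "wz": 0, "grip": 0},
])

```text
clock: 3.6
eef_pos: [0.4943, -0.2832, 0.2387]
tool_rot: [0.707, 0.707, -0.0, -0.001]
ft_force: [-0.1, -1.4, -0.6]
grip_width: 0.0246
grasp_force: 59.1
```

arm_command([
  {"dx": 3, "dy": 1.5, "dz": 0, "wx": 0, "wy": 0, "wz": 0, "grip": 0},
  {"dx": 7, "dy": 3.5, "dz": 0, "wx": 0, "wy": 0, "wz": 0, "grip": 0},
  {"dx": 11, "dy": 5.5, "dz": 0, "wx": 0, "wy": 0, "wz": 0, "grip": 0},
  {"dx": 14, "dy": 7, "dz": 0, "wx": 0, "wy": 0, "wz": 0, "grip": 0},
  {"dx": 17, "dy": 8.5, "dz": 0, "wx": 0, "wy": 0, "wz": 0, "grip": 0},
  {"dx": 18.3, "dy": 9.1, "dz": 0, "wx": 0, "wy": 0, "wz": 0, "grip": 0},
  {"dx": 18.3, "dy": 9.1, "dz": 0, "wx": 0, "wy": 0, "wz": 0, "grip": 0},
  {"dx": 18.3, "dy": 9.1, "dz": 0, "wx": 0, "wy": 0, "wz": 0, "grip": 0},
  {"dx": 18.3, "dy": 9.1, "dz": 0, "wx": 0, "wy": 0, "wz": 0, "grip": 0},
  {"dx": 18.3, "dy": 9.1, "dz": 0, "wx": 0, "wy": 0, "wz": 0, "grip": 0},
])

```text
clock: 4.6
eef_pos: [0.585, -0.1018, 0.2394]
tool_rot: [0.708, 0.706, -0.0, 0.0]
ft_force: [-0.1, 0.3, -1.3]
grip_width: 0.0247
grasp_force: 59.1
```

```bash
python3 - <<'E'
from h import *
c,p,d=wshot("w3"); o=monitor.get_obs(); print(o['clock'],o['eef_pos'],o['tool_rot'])
t=o['eef_pos']; print(wproj(c,[t+[0,0,-.113],t+[0,0,-.045],t])); 
p2,d2=viewer.camera("side"); cs=viewer.get_calibration("side"); np.savez("s3.npz",p=p2,d=d2,**{k:cs[k] for k in("fovy","cx","cy","view")})
p4,d4=viewer.camera("scene"); cs=viewer.get_calibration("scene"); np.savez("c3.npz",p=p4,d=d4,**{k:cs[k] for k in("fovy","cx","cy","view")})
a=cv2.resize(p2[100:340,220:420],None,fx=2,fy=2,interpolation=cv2.INTER_CUBIC); b=cv2.resize(p4[100:340,220:420],None,fx=2,fy=2,interpolation=cv2.INTER_CUBIC)
cv2.imwrite("pics/sc3.png",np.hstack([a,b])[:,:,::-1])
E
```

```text
4.65 [ 0.58505906 -0.1017074   0.23942161] [ 7.07832278e-01  7.06380534e-01 -6.28684761e-05  5.86221412e-05]
[[322.71025004 237.3935932 ]
 [322.96220817 272.52500136]
 [323.23659217 311.12260178]]
```

View pics/w3.png

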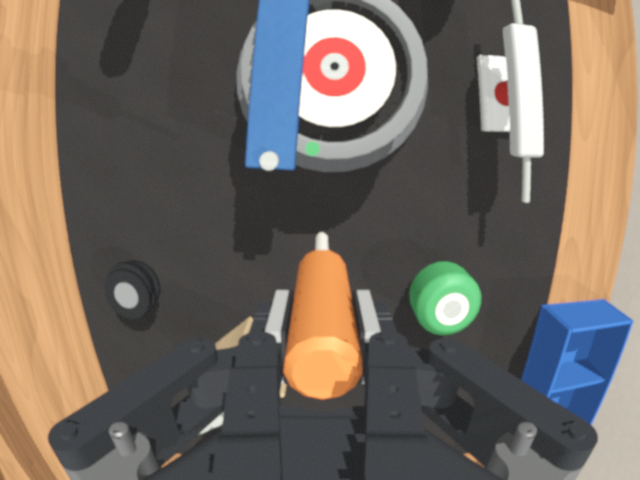

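View pics/sc3.png

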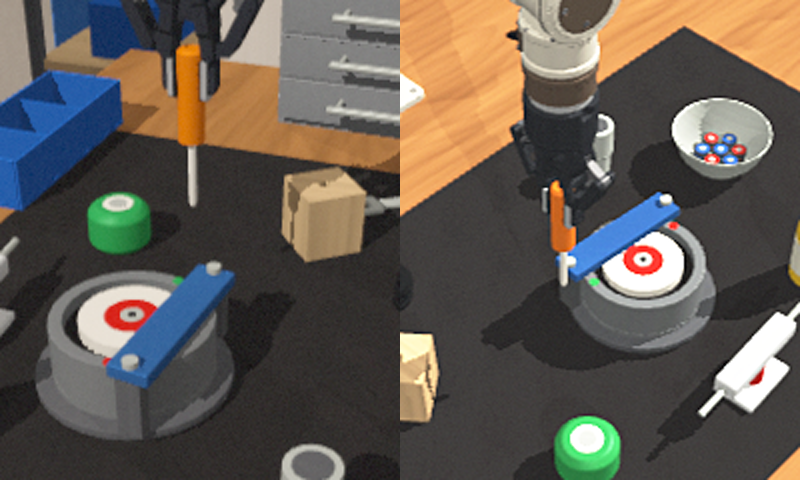

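The pick hangs straight: in w3 its tip is at (321,237), where a tip on the tool axis should appear at (323,237). The wheel centre is at (334,66), the green dot at (312,148) and the bar spans about x 246–308. In the side and scene crops the shaft is free and upright.

```bash
cat > axis.py <<'E'
from h import *
from scipy.optimize import least_squares
def axis(f, roi, cen):
    z=np.load(f); c={k:z[k] for k in("fovy","cx","cy","view")}; p=z['p']; H,S,V=cv2.split(cv2.cvtColor(p,cv2.COLOR_RGB2HSV))
    x0,y0,x1,y1=roi; sub=np.zeros(H.shape,bool); sub[y0:y1,x0:x1]=1
    g=cv2.cvtColor(p,cv2.COLOR_RGB2GRAY).astype(float); c0=wplane(c,cen,.074)[0]
    out={}
    for it in range(3):
        Ew=[];Ec=[]
        for a in np.radians(np.arange(-90,92,4)):
            rr=np.arange(.040,.072,.00025); W=c0+rr[:,None]*[np.cos(a),np.sin(a)]
            q=wproj(c,np.c_[W,np.full(len(W),.074)]).astype(np.float32)
            if (q<2).any() or (q[:,1]>470).any(): continue
            pr=cv2.GaussianBlur(cv2.remap(g.astype(np.float32),q[:,:1],q[:,1:],cv2.INTER_LINEAR),(1,9),0)[:,0]; dg=np.gradient(pr)
            i=np.argmin(np.where(rr<.056,dg,0)); j=np.argmax(np.where(rr>.058,dg,0)); Ew.append(W[i]); Ec.append(W[j])
        o=[]
        for E in(Ew,Ec):
            E=np.array(E); r=least_squares(lambda p:np.hypot(*(E-p[:2]).T)-p[2],[*c0,.05],loss='soft_l1',f_scale=.0005); o.append(r.x)
        c0=(o[0][:2]+o[1][:2])/2
    print("wheel",o[0].round(4),"collar in",o[1].round(4),len(Ew))
    for nm,mm in(("green",(H>40)&(H<85)&(S>90)),("red",((H<8)|(H>172))&(S>120))):
        k,l,s,ce=cv2.connectedComponentsWithStats((sub&mm).astype(np.uint8))
        for i in range(1,k):
            if s[i,4]>15: w=wplane(c,ce[i],.074)[0]; print(nm,s[i,4],ce[i].round(1),w.round(4),"ang",np.degrees(np.arctan2(*(w-o[0][:2])[::-1])).round(2),np.hypot(*(w-o[0][:2])).round(4))
    m=sub&(H>100)&(H<125)&(S>120)&(V>60); v,u=np.nonzero(m); print("bar",cv2.minAreaRect((1000*wplane(c,np.c_[u,v],.088)).astype(np.float32)))
E
python3 - <<'E'
from axis import *
axis("w3.npz",(230,0,440,175),(334,66))
E
```

```text
wheel [0.5944 0.0277 0.0508] collar in [0.5952 0.028  0.063 ] 37
green 130 [312.  148.6] [ 0.5764 -0.0412] ang -104.63 0.0712
red 2136 [333.8  66.6] [0.5943 0.0272] ang -98.56 0.0005
bar ((548.8388671875, 13.57809066772461), (139.41497802734375, 40.720176696777344), 85.06661987304688)
```

arm_command([
  {"dx": 1.5, "dy": -0.1, "dz": 0, "wx": 0, "wy": 0, "wz": 0, "grip": 0},
  {"dx": 3.5, "dy": -0.25, "dz": 0, "wx": 0, "wy": 0, "wz": 0, "grip": 0},
  {"dx": 5.5, "dy": -0.4, "dz": 0, "wx": 0, "wy": 0, "wz": 0, "grip": 0},
  {"dx": 7, "dy": -0.5, "dz": 0, "wx": 0, "wy": 0, "wz": 0, "grip": 0},
  {"dx": 7.45, "dy": -0.5, "dz": 0.5, "wx": 0, "wy": 0, "wz": 0, "grip": 0},
  {"dx": 7.45, "dy": -0.5, "dz": 1.5, "wx": 0, "wy": 0, "wz": 0, "grip": 0},
  {"dx": 7.45, "dy": -0.5, "dz": 2.5, "wx": 0, "wy": 0, "wz": 0, "grip": 0},
  {"dx": 7.45, "dy": -0.5, "dz": 3.5, "wx": 0, "wy": 0, "wz": 0, "grip": 0},
  {"dx": 7.45, "dy": -0.5, "dz": 3.5, "wx": 0, "wy": 0, "wz": 0, "grip": 0},
  {"dx": 7.45, "dy": -0.5, "dz": 3.5, "wx": 0, "wy": 0, "wz": 0, "grip": 0},
])

```text
clock: 5.75
eef_pos: [0.5802, -0.0264, 0.2036]
tool_rot: [0.707, 0.707, -0.0, -0.0]
ft_force: [-0.1, -0.8, -0.4]
grip_width: 0.0248
grasp_force: 59.1
```

```bash
python3 - <<'E'
from h import *
for i in range(3): o=monitor.get_obs(); print(o['clock'],o['eef_pos'],o['tool_rot'],o['ft_force'])
c,p,d=wshot("w4"); t=o['eef_pos']; a=np.radians(-104.8); s=np.array([.5947+.057*np.cos(a),.0278+.057*np.sin(a),.074])
print("tip px",wproj(c,[t+[0,0,-.1134]]),"seam px",wproj(c,[s]))
cv2.imwrite("pics/w4c.png",cv2.resize(p[40:260,220:430],None,fx=2.7,fy=2.7,interpolation=cv2.INTER_CUBIC)[:,:,::-1])
E
```

```text
5.75 [ 0.58021135 -0.02641248  0.20363699] [ 7.07425356e-01  7.06787753e-01 -4.60463141e-04 -4.76026712e-04] [-0.10401827 -0.79838052 -0.43752433]
5.75 [ 0.58021135 -0.02641248  0.20363699] [ 7.07425356e-01  7.06787753e-01 -4.60463141e-04 -4.76026712e-04] [-0.10401827 -0.79838052 -0.43752433]
5.75 [ 0.58021135 -0.02641248  0.20363699] [ 7.07425356e-01  7.06787753e-01 -4.60463141e-04 -4.76026712e-04] [-0.10401827 -0.79838052 -0.43752433]
tip px [[322.8031984  237.38651884]] seam px [[322.68509881 232.55527354]]
```

View pics/w4c.png

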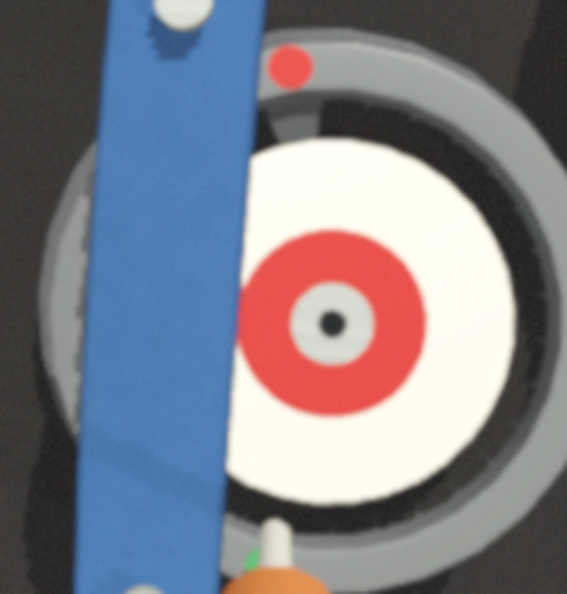

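The crop shows the tip over the seam by the green dot, at about (322,234) in the full frame. The wheel centre is at (343,160), the red dot at (327,65), and the light gap of the drain at (331,84).

```bash
python3 - <<'E'
from axis import *
axis("w4.npz",(230,40,440,260),(343,159.6))
z=np.load("w4.npz"); c={k:z[k] for k in("fovy","cx","cy","view")}
k=np.array([[268,110],[275,140],[321,100],[319,137]])/2.7+[220,40]
for w in wplane(c,k,.062): print(w,np.degrees(np.arctan2(*(w-[.5947,.0278])[::-1])),np.hypot(*(w-[.5947,.0278])))
g=z['p'][225:245,312:334].mean(2).astype(int); print(g)
E
```

```text
wheel [0.5946 0.0279 0.0504] collar in [0.5972 0.0297 0.0611] 46
green 17 [312.7 247.5] [ 0.5725 -0.0392] ang -108.22 0.0706
red 187 [327.1  64.5] [0.5833 0.0978] ang 99.19 0.0708
red 2833 [342.3 159.1] [0.5944 0.0281] ang 130.55 0.0003
bar ((550.4497680664062, 34.59583282470703), (160.72723388671875, 40.46465301513672), 85.0845947265625)
[0.57758951 0.0872858 ] 106.04734901777809 0.06189773052036744
[0.57952319 0.07867824] 106.60966460649679 0.053093605046832894
[0.59224458 0.09024623] 92.25173752615717 0.06249448887928191
[0.5916948  0.07960229] 93.3201719137622 0.05188938263696062
[[ 42  40  40  38  41  42  43  38  42  44  54  65  82  94 106 117 131 150
  168 180 192 198]
 [ 41  41  40  39  40  38  40  40  41  43  39  44  48  48  51  56  72  84
   97 110 122 132]
 [ 38  41  42  42  41  42  41  41  40  41  43  42  43  38  39  43  43  48
   50  56  61  67]
 [ 41  42  41  43  41  40  41  39  43  42  37  40  40  43  39  41  41  42
   41  43  43  44]
 [ 41  39  43  40  40  39  41  40  38  38  39  41  39  37  39  38  38  39
   38  40  38  41]
 [ 40  41  38  40  36  38  41  45  46  49  4
[... 651 characters left out ...]
1 224 224 219 203 166 116  82
   72  71  70  70]
 [152 148 143 146 158 175 189 201 210 217 221 224 224 221 208 178 135 112
  104 105 104 102]
 [161 158 154 154 161 176 190 202 212 218 222 224 224 222 211 183 146 128
  124 123 123 122]
 [163 162 161 159 166 177 191 203 211 218 222 224 225 222 211 185 151 134
  129 130 129 129]
 [159 160 161 160 166 179 191 203 211 218 223 225 224 222 212 187 155 140
  135 134 131 131]
 [159 158 156 156 164 179 193 204 212 218 222 225 225 222 213 191 166 153
  147 143 141 139]
 [155 153 152 153 164 179 193 204 213 218 221 224 225 223 215 196 175 163
  160 157 155 151]
 [147 143 144 151 164 181 194 204 213 218 223 224 225 223 215 198 177 166
  163 162 162 163]]
```

arm_command([
  {"dx": -0.2, "dy": 0, "dz": 0, "wx": 0, "wy": 0, "wz": 0, "grip": 0},
  {"dx": -0.2, "dy": 0, "dz": 0.4, "wx": 0, "wy": 0, "wz": 0, "grip": 0},
  {"dx": -0.2, "dy": 0, "dz": 0.8, "wx": 0, "wy": 0, "wz": 0, "grip": 0},
  {"dx": -0.2, "dy": 0, "dz": 1.2, "wx": 0, "wy": 0, "wz": 0, "grip": 0},
  {"dx": -0.2, "dy": 0, "dz": 1.6, "wx": 0, "wy": 0, "wz": 0, "grip": 0},
  {"dx": -0.2, "dy": 0, "dz": 2.0, "wx": 0, "wy": 0, "wz": 0, "grip": 0},
  {"dx": -0.2, "dy": 0, "dz": 2.3, "wx": 0, "wy": 0, "wz": 0, "grip": 0},
  {"dx": -0.2, "dy": 0, "dz": 2.6, "wx": 0, "wy": 0, "wz": 0, "grip": 0},
  {"dx": -0.2, "dy": 0, "dz": 2.6, "wx": 0, "wy": 0, "wz": 0, "grip": 0},
])

```text
clock: 6.7
eef_pos: [0.5802, -0.0278, 0.1777]
tool_rot: [0.707, 0.707, -0.0, -0.0]
ft_force: [-0.0, 0.6, -0.2]
grip_width: 0.0249
grasp_force: 59.1
```

```bash
python3 - <<'E'
from h import *
o=monitor.get_obs(); print(o['eef_pos'],o['tool_rot'],o['ft_force'])
c,p,d=wshot("w5"); t=o['eef_pos']
cv2.imwrite("pics/w5c.png",cv2.resize(p[160:290,260:400],None,fx=4,fy=4,interpolation=cv2.INTER_CUBIC)[:,:,::-1])
s,d=viewer.camera("scene"); cv2.imwrite("pics/s5.png",np.hstack([cv2.resize(s[185:285,285:395],None,fx=5,fy=5,interpolation=cv2.INTER_CUBIC)])[:,:,::-1])
E
```

```text
[ 0.580213   -0.02783463  0.17771794] [ 7.07088641e-01  7.07124736e-01 -3.45003142e-04 -3.76644223e-04] [-0.02234033  0.56437636 -0.2042348 ]
```

View pics/w5c.png

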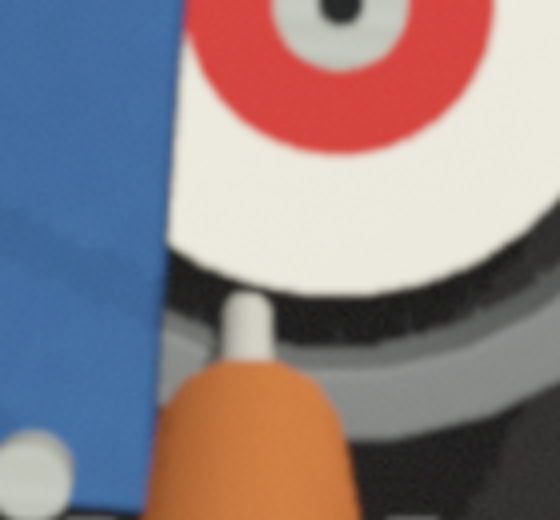

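The tip, with its end at about (321.5,232), sits in the dark seam with the wheel edge just above it at about row 231. It looks slightly close to the wheel, so I check by rays.

```bash
python3 - <<'E'
from axis import *
z=np.load("w5.npz"); c={k:z[k] for k in("fovy","cx","cy","view")}; p=z['p']; print(p[222:242,322].tolist())
e=wplane(c,[321.7,231],.074)[0]
for zz in (.062,.0643,.066): print(zz,"tip near edge",wplane(c,[321.7,232.3],zz))
print("wheel edge",e,np.hypot(*(e-[.5946,.0279])))
axis("w5.npz",(230,40,440,260),tuple(wproj(c,[[.5946,.0279,.074]])[0]))
E
```

```text
[[236, 233, 221], [235, 232, 221], [235, 232, 221], [236, 233, 222], [235, 233, 221], [235, 232, 221], [230, 226, 215], [212, 208, 197], [170, 167, 157], [110, 108, 100], [98, 95, 90], [149, 146, 136], [190, 187, 177], [205, 202, 192], [207, 205, 193], [208, 205, 194], [208, 205, 194], [208, 206, 195], [207, 204, 193], [208, 206, 195]]
0.062 tip near edge [[ 0.57948539 -0.02467224]]
0.0643 tip near edge [[ 0.57948832 -0.0240397 ]]
0.066 tip near edge [[ 0.57949049 -0.02357218]]
wheel edge [ 0.57950031 -0.02044937] 0.0506523667822425
wheel [0.5945 0.028  0.0503] collar in [0.596  0.0288 0.0623] 46
red 237 [327.6  55.6] [0.5832 0.0977] ang 99.16 0.0707
red 3537 [344.2 159.9] [0.5943 0.0281] ang 140.55 0.0003
bar ((550.28564453125, 34.4808464050293), (144.82289123535156, 40.81692886352539), 85.2516860961914)
```

The tip is at radius 57 mm and -105° in the world frame, which is the seam's centre line at the green dot. Next I work out the arc rows at 3° per row, about 3 cm/s.

```bash
python3 - <<'E'
import numpy as np
th=np.radians(-105.2+3*np.arange(69)); th[-1]=np.radians(99.2)
X=5.7*np.c_[np.sin(th),np.cos(th)]
for k in range(0,68,10): print(k,[tuple(v) for v in (X[k+1:k+11]-X[k]).round(2).tolist()])
E
```

```text
0 [(-0.07, 0.29), (-0.13, 0.58), (-0.17, 0.88), (-0.19, 1.18), (-0.2, 1.47), (-0.19, 1.77), (-0.17, 2.07), (-0.13, 2.37), (-0.08, 2.66), (-0.01, 2.95)]
10 [(0.08, 0.29), (0.18, 0.57), (0.3, 0.84), (0.42, 1.11), (0.56, 1.38), (0.72, 1.63), (0.89, 1.88), (1.07, 2.12), (1.26, 2.34), (1.47, 2.56)]
20 [(0.22, 0.21), (0.44, 0.4), (0.68, 0.58), (0.92, 0.75), (1.18, 0.91), (1.44, 1.05), (1.71, 1.18), (1.98, 1.3), (2.26, 1.4), (2.55, 1.48)]
30 [(0.29, 0.07), (0.58, 0.13), (0.88, 0.17), (1.18, 0.19), (1.47, 0.2), (1.77, 0.19), (2.07, 0.17), (2.37, 0.13), (2.66, 0.08), (2.95, 0.01)]
40 [(0.29, -0.08), (0.57, -0.18), (0.84, -0.3), (1.11, -0.42), (1.38, -0.56), (1.63, -0.72), (1.88, -0.89), (2.12, -1.07), (2.34, -1.26), (2.56, -1.47)]
50 [(0.21, -0.22), (0.4, -0.44), (0.58, -0.68), (0.75, -0.92), (0.91, -1.18), (1.05, -1.44), (1.18, -1.71), (1.3, -1.98), (1.4, -2.26), (1.48, -2.55)]
60 [(0.07, -0.29), (0.13, -0.58), (0.17, -0.88), (0.19, -1.18), (0.2, -1.47), (0.19, -1.77), (0.17, -2.07), (0.13, -2.41)]
```

arm_command([
  {"dx": -0.07, "dy": 0.29, "dz": 0, "wx": 0, "wy": 0, "wz": 0, "grip": 0},
  {"dx": -0.13, "dy": 0.58, "dz": 0, "wx": 0, "wy": 0, "wz": 0, "grip": 0},
  {"dx": -0.17, "dy": 0.88, "dz": 0, "wx": 0, "wy": 0, "wz": 0, "grip": 0},
  {"dx": -0.19, "dy": 1.18, "dz": 0, "wx": 0, "wy": 0, "wz": 0, "grip": 0},
  {"dx": -0.2, "dy": 1.47, "dz": 0, "wx": 0, "wy": 0, "wz": 0, "grip": 0},
  {"dx": -0.19, "dy": 1.77, "dz": 0, "wx": 0, "wy": 0, "wz": 0, "grip": 0},
  {"dx": -0.17, "dy": 2.07, "dz": 0, "wx": 0, "wy": 0, "wz": 0, "grip": 0},
  {"dx": -0.13, "dy": 2.37, "dz": 0, "wx": 0, "wy": 0, "wz": 0, "grip": 0},
  {"dx": -0.08, "dy": 2.66, "dz": 0, "wx": 0, "wy": 0, "wz": 0, "grip": 0},
  {"dx": -0.01, "dy": 2.95, "dz": 0, "wx": 0, "wy": 0, "wz": 0, "grip": 0},
])

```text
clock: 7.8
eef_pos: [0.6103, -0.0279, 0.1783]
tool_rot: [0.707, 0.707, -0.0, -0.0]
ft_force: [-0.3, -0.5, -0.7]
grip_width: 0.0248
grasp_force: 59.1
```

No contact forces and the arm is tracking well, so I continue.

arm_command([
  {"dx": 0.08, "dy": 0.29, "dz": 0, "wx": 0, "wy": 0, "wz": 0, "grip": 0},
  {"dx": 0.18, "dy": 0.57, "dz": 0, "wx": 0, "wy": 0, "wz": 0, "grip": 0},
  {"dx": 0.3, "dy": 0.84, "dz": 0, "wx": 0, "wy": 0, "wz": 0, "grip": 0},
  {"dx": 0.42, "dy": 1.11, "dz": 0, "wx": 0, "wy": 0, "wz": 0, "grip": 0},
  {"dx": 0.56, "dy": 1.38, "dz": 0, "wx": 0, "wy": 0, "wz": 0, "grip": 0},
  {"dx": 0.72, "dy": 1.63, "dz": 0, "wx": 0, "wy": 0, "wz": 0, "grip": 0},
  {"dx": 0.89, "dy": 1.88, "dz": 0, "wx": 0, "wy": 0, "wz": 0, "grip": 0},
  {"dx": 1.07, "dy": 2.12, "dz": 0, "wx": 0, "wy": 0, "wz": 0, "grip": 0},
  {"dx": 1.26, "dy": 2.34, "dz": 0, "wx": 0, "wy": 0, "wz": 0, "grip": 0},
  {"dx": 1.47, "dy": 2.56, "dz": 0, "wx": 0, "wy": 0, "wz": 0, "grip": 0},
])

```text
clock: 8.8
eef_pos: [0.6358, -0.0131, 0.1783]
tool_rot: [0.707, 0.707, -0.0, 0.0]
ft_force: [0.5, -0.4, 0.2]
grip_width: 0.0249
grasp_force: 59.1
```

arm_command([
  {"dx": 0.22, "dy": 0.21, "dz": 0, "wx": 0, "wy": 0, "wz": 0, "grip": 0},
  {"dx": 0.44, "dy": 0.4, "dz": 0, "wx": 0, "wy": 0, "wz": 0, "grip": 0},
  {"dx": 0.68, "dy": 0.58, "dz": 0, "wx": 0, "wy": 0, "wz": 0, "grip": 0},
  {"dx": 0.92, "dy": 0.75, "dz": 0, "wx": 0, "wy": 0, "wz": 0, "grip": 0},
  {"dx": 1.18, "dy": 0.91, "dz": 0, "wx": 0, "wy": 0, "wz": 0, "grip": 0},
  {"dx": 1.44, "dy": 1.05, "dz": 0, "wx": 0, "wy": 0, "wz": 0, "grip": 0},
  {"dx": 1.71, "dy": 1.18, "dz": 0, "wx": 0, "wy": 0, "wz": 0, "grip": 0},
  {"dx": 1.98, "dy": 1.3, "dz": 0, "wx": 0, "wy": 0, "wz": 0, "grip": 0},
  {"dx": 2.26, "dy": 1.4, "dz": 0, "wx": 0, "wy": 0, "wz": 0, "grip": 0},
  {"dx": 2.55, "dy": 1.48, "dz": 0, "wx": 0, "wy": 0, "wz": 0, "grip": 0},
])

```text
clock: 9.8
eef_pos: [0.6505, 0.0125, 0.1783]
tool_rot: [0.707, 0.707, 0.0, -0.0]
ft_force: [-0.0, 0.2, -1.1]
grip_width: 0.0246
grasp_force: 59.1
```

arm_command([
  {"dx": 0.29, "dy": 0.07, "dz": 0, "wx": 0, "wy": 0, "wz": 0, "grip": 0},
  {"dx": 0.58, "dy": 0.13, "dz": 0, "wx": 0, "wy": 0, "wz": 0, "grip": 0},
  {"dx": 0.88, "dy": 0.17, "dz": 0, "wx": 0, "wy": 0, "wz": 0, "grip": 0},
  {"dx": 1.18, "dy": 0.19, "dz": 0, "wx": 0, "wy": 0, "wz": 0, "grip": 0},
  {"dx": 1.47, "dy": 0.2, "dz": 0, "wx": 0, "wy": 0, "wz": 0, "grip": 0},
  {"dx": 1.77, "dy": 0.19, "dz": 0, "wx": 0, "wy": 0, "wz": 0, "grip": 0},
  {"dx": 2.07, "dy": 0.17, "dz": 0, "wx": 0, "wy": 0, "wz": 0, "grip": 0},
  {"dx": 2.37, "dy": 0.13, "dz": 0, "wx": 0, "wy": 0, "wz": 0, "grip": 0},
  {"dx": 2.66, "dy": 0.08, "dz": 0, "wx": 0, "wy": 0, "wz": 0, "grip": 0},
  {"dx": 2.95, "dy": 0.01, "dz": 0, "wx": 0, "wy": 0, "wz": 0, "grip": 0},
])

```text
clock: 10.8
eef_pos: [0.6505, 0.042, 0.1783]
tool_rot: [0.707, 0.707, 0.0, -0.0]
ft_force: [-0.1, 0.1, -0.5]
grip_width: 0.0246
grasp_force: 59.1
```

arm_command([
  {"dx": 0.29, "dy": -0.08, "dz": 0, "wx": 0, "wy": 0, "wz": 0, "grip": 0},
  {"dx": 0.57, "dy": -0.18, "dz": 0, "wx": 0, "wy": 0, "wz": 0, "grip": 0},
  {"dx": 0.84, "dy": -0.3, "dz": 0, "wx": 0, "wy": 0, "wz": 0, "grip": 0},
  {"dx": 1.11, "dy": -0.42, "dz": 0, "wx": 0, "wy": 0, "wz": 0, "grip": 0},
  {"dx": 1.38, "dy": -0.56, "dz": 0, "wx": 0, "wy": 0, "wz": 0, "grip": 0},
  {"dx": 1.63, "dy": -0.72, "dz": 0, "wx": 0, "wy": 0, "wz": 0, "grip": 0},
  {"dx": 1.88, "dy": -0.89, "dz": 0, "wx": 0, "wy": 0, "wz": 0, "grip": 0},
  {"dx": 2.12, "dy": -1.07, "dz": 0, "wx": 0, "wy": 0, "wz": 0, "grip": 0},
  {"dx": 2.34, "dy": -1.26, "dz": 0, "wx": 0, "wy": 0, "wz": 0, "grip": 0},
  {"dx": 2.56, "dy": -1.47, "dz": 0, "wx": 0, "wy": 0, "wz": 0, "grip": 0},
])

```text
clock: 11.8
eef_pos: [0.6357, 0.0675, 0.1783]
tool_rot: [0.707, 0.707, 0.0, 0.0]
ft_force: [-0.5, 0.2, -0.5]
grip_width: 0.0248
grasp_force: 59.1
```

arm_command([
  {"dx": 0.21, "dy": -0.22, "dz": 0, "wx": 0, "wy": 0, "wz": 0, "grip": 0},
  {"dx": 0.4, "dy": -0.44, "dz": 0, "wx": 0, "wy": 0, "wz": 0, "grip": 0},
  {"dx": 0.58, "dy": -0.68, "dz": 0, "wx": 0, "wy": 0, "wz": 0, "grip": 0},
  {"dx": 0.75, "dy": -0.92, "dz": 0, "wx": 0, "wy": 0, "wz": 0, "grip": 0},
  {"dx": 0.91, "dy": -1.18, "dz": 0, "wx": 0, "wy": 0, "wz": 0, "grip": 0},
  {"dx": 1.05, "dy": -1.44, "dz": 0, "wx": 0, "wy": 0, "wz": 0, "grip": 0},
  {"dx": 1.18, "dy": -1.71, "dz": 0, "wx": 0, "wy": 0, "wz": 0, "grip": 0},
  {"dx": 1.3, "dy": -1.98, "dz": 0, "wx": 0, "wy": 0, "wz": 0, "grip": 0},
  {"dx": 1.4, "dy": -2.26, "dz": 0, "wx": 0, "wy": 0, "wz": 0, "grip": 0},
  {"dx": 1.48, "dy": -2.55, "dz": 0, "wx": 0, "wy": 0, "wz": 0, "grip": 0},
])

```text
clock: 12.8
eef_pos: [0.6101, 0.0822, 0.1783]
tool_rot: [0.707, 0.707, -0.0, 0.0]
ft_force: [-0.5, 0.0, -0.2]
grip_width: 0.0245
grasp_force: 59.1
```

arm_command([
  {"dx": 0.07, "dy": -0.29, "dz": 0, "wx": 0, "wy": 0, "wz": 0, "grip": 0},
  {"dx": 0.13, "dy": -0.58, "dz": 0, "wx": 0, "wy": 0, "wz": 0, "grip": 0},
  {"dx": 0.17, "dy": -0.88, "dz": 0, "wx": 0, "wy": 0, "wz": 0, "grip": 0},
  {"dx": 0.19, "dy": -1.18, "dz": 0, "wx": 0, "wy": 0, "wz": 0, "grip": 0},
  {"dx": 0.2, "dy": -1.47, "dz": 0, "wx": 0, "wy": 0, "wz": 0, "grip": 0},
  {"dx": 0.19, "dy": -1.77, "dz": 0, "wx": 0, "wy": 0, "wz": 0, "grip": 0},
  {"dx": 0.17, "dy": -2.07, "dz": 0, "wx": 0, "wy": 0, "wz": 0, "grip": 0},
  {"dx": 0.13, "dy": -2.41, "dz": 0, "wx": 0, "wy": 0, "wz": 0, "grip": 0},
  {"dx": 0.13, "dy": -2.41, "dz": 0, "wx": 0, "wy": 0, "wz": 0, "grip": 0},
])

```text
clock: 13.7
eef_pos: [0.5857, 0.0834, 0.1784]
tool_rot: [0.707, 0.707, -0.0, -0.0]
ft_force: [-0.5, -0.2, -0.8]
grip_width: 0.0245
grasp_force: 59.1
```

```bash
python3 - <<'E'
from axis import *
o=monitor.get_obs(); print(o['clock'],o['eef_pos'],o['tool_rot'],o['ft_force'])
c,p,d=wshot("w6"); t=o['eef_pos']; print("tip px",wproj(c,[t+[-.0007,.0008,-.1134]]))
axis("w6.npz",(230,100,470,470),tuple(wproj(c,[[.5946,.0279,.074]])[0]))
s,d=viewer.camera("side"); A=cv2.resize(s[210:310,235:345],None,fx=3.6,fy=3.6,interpolation=cv2.INTER_CUBIC); B=cv2.resize(p[190:290,270:380],None,fx=3.6,fy=3.6,interpolation=cv2.INTER_CUBIC)
cv2.imwrite("pics/d6.png",np.hstack([A,B])[:,:,::-1])
E
```

```text
13.7 [0.58574868 0.08335211 0.17837021] [ 7.07123971e-01  7.07089577e-01 -1.10593096e-04 -8.85320633e-05] [-0.52492055 -0.23830618 -0.77386963]
tip px [[321.62292374 236.32959587]]
wheel [0.5936 0.0317 0.0506] collar in [0.5945 0.0284 0.0637] 46
green 429 [444.3 437.3] [ 0.7048 -0.1166] ang -53.15 0.1854
red 209 [319.1 220.4] [0.5834 0.098 ] ang 98.8 0.067
red 66 [351.8 291.4] [0.607  0.0451] ang 45.01 0.0189
bar ((551.0106811523438, 34.734375), (173.5049591064453, 39.67523193359375), 85.51457977294922)
```

View pics/d6.png

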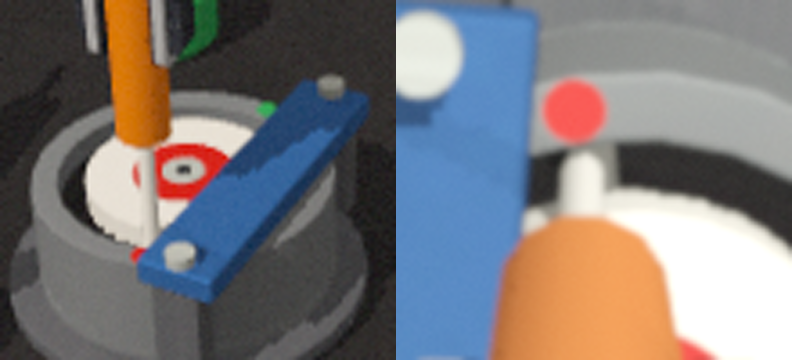

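The tip at (322,232) stands in the light gap of the drain, beside the red dot at (319,220). The gap's right edge is near column 331, so I shift slightly left and lower.

arm_command([
  {"dx": 0, "dy": -0.03, "dz": 0.3, "wx": 0, "wy": 0, "wz": 0, "grip": 0},
  {"dx": 0, "dy": -0.03, "dz": 0.6, "wx": 0, "wy": 0, "wz": 0, "grip": 0},
  {"dx": 0, "dy": -0.03, "dz": 0.9, "wx": 0, "wy": 0, "wz": 0, "grip": 0},
  {"dx": 0, "dy": -0.03, "dz": 1.2, "wx": 0, "wy": 0, "wz": 0, "grip": 0},
  {"dx": 0, "dy": -0.03, "dz": 1.5, "wx": 0, "wy": 0, "wz": 0, "grip": 0},
  {"dx": 0, "dy": -0.03, "dz": 1.5, "wx": 0, "wy": 0, "wz": 0, "grip": 0},
])

```text
clock: 14.4
eef_pos: [0.5856, 0.0833, 0.1626]
tool_rot: [0.707, 0.707, -0.0, -0.0]
ft_force: [-0.2, 0.2, -1.5]
grip_width: 0.0247
grasp_force: 59.1
```

arm_command([
  {"dx": 0, "dy": 0, "dz": 0.3, "wx": 0, "wy": 0, "wz": 0, "grip": 0},
  {"dx": 0, "dy": 0, "dz": 0.6, "wx": 0, "wy": 0, "wz": 0, "grip": 0},
  {"dx": 0, "dy": 0, "dz": 0.9, "wx": 0, "wy": 0, "wz": 0, "grip": 0},
  {"dx": 0, "dy": 0, "dz": 1.2, "wx": 0, "wy": 0, "wz": 0, "grip": 0},
  {"dx": 0, "dy": 0, "dz": 1.5, "wx": 0, "wy": 0, "wz": 0, "grip": 0},
  {"dx": 0, "dy": 0, "dz": 1.8, "wx": 0, "wy": 0, "wz": 0, "grip": 0},
  {"dx": 0, "dy": 0, "dz": 2.1, "wx": 0, "wy": 0, "wz": 0, "grip": 0},
  {"dx": 0, "dy": 0, "dz": 2.3, "wx": 0, "wy": 0, "wz": 0, "grip": 0},
  {"dx": 0, "dy": 0, "dz": 2.4, "wx": 0, "wy": 0, "wz": 0, "grip": 0},
])

```text
clock: 15.3
eef_pos: [0.5858, 0.0834, 0.139]
tool_rot: [0.707, 0.707, -0.0, -0.0]
ft_force: [0.3, 0.2, 0.7]
grip_width: 0.0246
grasp_force: 59.1
```

arm_command([
  {"dx": 0, "dy": 0, "dz": 0.1, "wx": 0, "wy": 0, "wz": 0, "grip": 0},
  {"dx": 0, "dy": 0, "dz": 0.15, "wx": 0, "wy": 0, "wz": 0, "grip": 0},
  {"dx": 0, "dy": 0, "dz": 0.2, "wx": 0, "wy": 0, "wz": 0, "grip": 0},
  {"dx": 0, "dy": 0, "dz": 0.25, "wx": 0, "wy": 0, "wz": 0, "grip": 0},
  {"dx": 0, "dy": 0, "dz": 0.25, "wx": 0, "wy": 0, "wz": 0, "grip": 0},
])

```text
clock: 15.8
eef_pos: [0.5859, 0.0834, 0.1368]
tool_rot: [0.707, 0.707, 0.0, -0.0]
ft_force: [0.3, -0.2, -0.3]
grip_width: 0.0248
grasp_force: 59.1
```

arm_command([
  {"dx": 0, "dy": 0, "dz": 0.05, "wx": 0, "wy": 0, "wz": 0, "grip": 0},
  {"dx": 0, "dy": 0, "dz": 0.1, "wx": 0, "wy": 0, "wz": 0, "grip": 0},
  {"dx": 0, "dy": 0, "dz": 0.15, "wx": 0, "wy": 0, "wz": 0, "grip": 0},
  {"dx": 0, "dy": 0, "dz": 0.15, "wx": 0, "wy": 0, "wz": 0, "grip": 0},
])

```text
clock: 16.2
eef_pos: [0.586, 0.0834, 0.1354]
tool_rot: [0.707, 0.707, 0.0, 0.0]
ft_force: [-0.2, 0.8, 0.1]
grip_width: 0.0243
grasp_force: 59.2
```

arm_command([
  {"dx": 0, "dy": 0, "dz": 0.05, "wx": 0, "wy": 0, "wz": 0, "grip": 0},
  {"dx": 0, "dy": 0, "dz": 0.05, "wx": 0, "wy": 0, "wz": 0, "grip": 0},
])

```text
clock: 16.4
eef_pos: [0.5861, 0.0835, 0.1353]
tool_rot: [0.707, 0.707, 0.0, 0.0]
ft_force: [-1.0, -0.2, 3.6]
grip_width: 0.0245
grasp_force: 59.6
```

Contact at 3.6 N, exactly at the expected floor height. Now I release in place.

arm_command([
  {"dx": 0, "dy": 0, "dz": 0, "wx": 0, "wy": 0, "wz": 0, "grip": 2.6},
  {"dx": 0, "dy": 0, "dz": 0, "wx": 0, "wy": 0, "wz": 0, "grip": 2.8},
  {"dx": 0, "dy": 0, "dz": 0, "wx": 0, "wy": 0, "wz": 0, "grip": 3},
  {"dx": 0, "dy": 0, "dz": 0, "wx": 0, "wy": 0, "wz": 0, "grip": 3.5},
  {"dx": 0, "dy": 0, "dz": 0, "wx": 0, "wy": 0, "wz": 0, "grip": 4.5},
  {"dx": 0, "dy": 0, "dz": 0, "wx": 0, "wy": 0, "wz": 0, "grip": 6},
  {"dx": 0, "dy": 0, "dz": 0, "wx": 0, "wy": 0, "wz": 0, "grip": 7},
  {"dx": 0, "dy": 0, "dz": 0, "wx": 0, "wy": 0, "wz": 0, "grip": 7},
  {"dx": 0, "dy": 0, "dz": 0, "wx": 0, "wy": 0, "wz": 0, "grip": 7},
])

```text
clock: 17.3
eef_pos: [0.586, 0.0834, 0.1348]
tool_rot: [0.707, 0.707, 0.0, 0.0]
ft_force: [0.0, -0.2, 0.0]
grip_width: 0.0701
grasp_force: 0.0
```

arm_command([
  {"dx": 0, "dy": 0, "dz": -1, "wx": 0, "wy": 0, "wz": 0, "grip": 7},
  {"dx": 0, "dy": 0, "dz": -3, "wx": 0, "wy": 0, "wz": 0, "grip": 7},
  {"dx": 0, "dy": 0, "dz": -5, "wx": 0, "wy": 0, "wz": 0, "grip": 7},
  {"dx": 0, "dy": 0, "dz": -8, "wx": 0, "wy": 0, "wz": 0, "grip": 7},
  {"dx": 0, "dy": 0, "dz": -11, "wx": 0, "wy": 0, "wz": 0, "grip": 7},
  {"dx": 0, "dy": 0, "dz": -13, "wx": 0, "wy": 0, "wz": 0, "grip": 7},
  {"dx": 0, "dy": 0, "dz": -13, "wx": 0, "wy": 0, "wz": 0, "grip": 7},
  {"dx": 0, "dy": 0, "dz": -13, "wx": 0, "wy": 0, "wz": 0, "grip": 7},
])

```text
clock: 18.1
eef_pos: [0.5861, 0.0835, 0.2654]
tool_rot: [0.707, 0.707, 0.001, 0.0]
ft_force: [-0.5, -0.5, -0.7]
grip_width: 0.07
grasp_force: 0.0
```

```bash
python3 - <<'E'
from h import *
s,d=viewer.camera("side"); p,d=viewer.camera("scene"); o=monitor.get_obs(); print(o['clock'],o['eef_pos'])
cv2.imwrite("pics/end.png",np.hstack([cv2.resize(s[130:380,170:400],(400,435)),cv2.resize(p[130:380,220:450],(400,435))])[:,:,::-1])
E
```

```text
18.2 [0.58524234 0.08331758 0.2635465 ]
```

View pics/end.png

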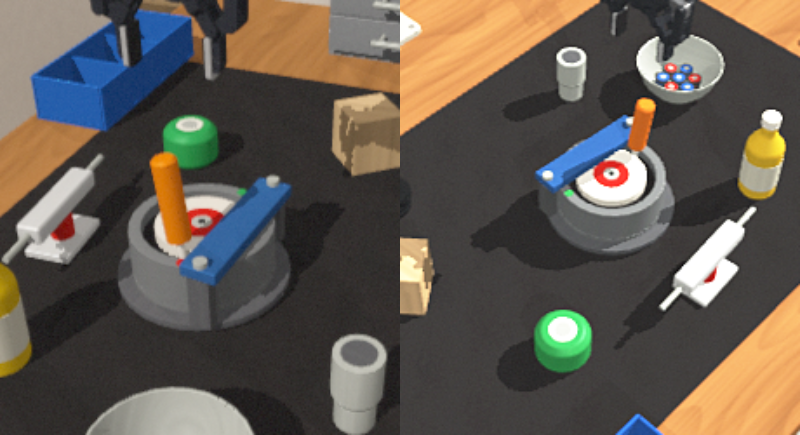

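The pick stands in the drain beside the red dot, leaning slightly, with its handle at about (170,200) in the left crop. The gripper is clear of it and nothing else has moved.

```bash
python3 -c "
from workcell import job
print(job.job_done())"
```

```text
the job is handed in; nothing more can be done
None
```

The job is handed in: I ran the pick through the seam from the green dot to the red dot at about 3 cm/s with its tip about 4 mm clear of the floor, and left it standing, leaning slightly, on the bottom of the drain hole with nothing else visibly moved.

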